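Reset a print nest's sliding stop to a longer handle

TASK

The print nest is still set for a shorter part: free the clamp knob of its sliding stop, draw the stop back, and gently lay the black handle that is lying on the bench down in the nest with its thick end towards the fixed stop. Then bring the sliding stop up gently until the handle sits right against the fixed stop and the sprung nose is pressed in about half way (never bottomed or rammed), and turn the knob tight again so that the handle stays lightly held. Leave everything else on the bench where it is.

Things in the scene. Friction and masses are not known exactly. Their poses are not given: they have to be found in the camera images.
- print_nest: Print nest fixed to the bench: steel base plate 100 x 290 x 12 mm. Origin on the bench top near the plate's middle; x across, y along the nest, z up. On its centre line x = 0 from +y to -y: fixed end stop, white V block, white stem rest, rail with the sliding stop. A laid handle lies level along y at x = 0, axis 46 mm above the bench, thick end towards +y.
- stop_face (a point): Point on the flat face of the fixed end stop (upright plate 52 mm wide, top 66 mm above the bench, the face at nest y = +105 mm looking to -y) where the axis of a laid handle meets it, 46 mm above the bench.
- v_block (a point): Middle of the V block (nest y 74 to 96 mm, 55 mm wide, top 43 mm above the bench) at the height of a laid handle's axis, 46 mm. Its 90 degree V carries the thick end.
- stem_rest (a point): Middle of the stem rest's flat seat, 38 mm above the bench, between two cheeks 26 mm apart and 49 mm high (nest y 8 to 20 mm). Between V block and stem rest 54 mm of length is free for the fingers, with only the base plate (12 mm) below.
- stop_carriage (a joint): Position of the sliding stop on its rail, m. Clear distance from fixed stop to unpressed nose = 0.070 + this value; grows as it is drawn back (to nest -y), to 0.095. A grey block 56 wide, 54 long, top 66 mm above the bench, moved by its knob or its sides. Slides with about 2 N when free; a tight knob holds it with 35 to 60 N.
- nose_tip (a point): Tip centre of the sliding stop's sprung nose: rubber-tipped plunger 15 mm in diameter, standing out 34 mm from the block towards the fixed stop, 46 mm above the bench; it passes between the cheeks of the stem rest. The knob's axis lies 61 mm behind the unpressed tip.
- sprung_nose (a joint): How far the nose is pressed into the block, m: 0 fully out, 0.008 bottomed (hard). Spring: 1.5 N to start it, 5.5 N at the bottom.
- clamp_knob (a joint): Angle of the clamp knob on top of the sliding stop, rad: 0 fully slack (counter-clockwise seen from above), 1.5 hard tight (clockwise). The clamp begins to bite at 0.8 and holds properly from about 1.2. It starts tight. Turning takes about 0.1 N m; it stays where it is left.
- knob_grip (a point): Grip point on the knob's vertical axis, 92 mm above the bench. The knob is a black bar 64 mm long, 13 thick, 28 high (73 to 101 mm above the bench) on a collar of 20 mm diameter. x of this frame runs along the bar, z up. At angle 0 the bar lies across the nest (along nest x); when tight, nearly along it (turned clockwise from above).
- printed_handle: The handle to be set up: a black printed tool handle 108 mm long lying on the bench left of the nest, stem end slightly down (0.084 rad), thick end roughly towards the robot's left. Origin at the centre of the end face of the thick end; its own z axis runs along the handle from the thick end to the stem end. Thick end 28 mm diameter and 39 mm long, stem 16 mm diameter, 69 mm long. 34 g.
- handle_grip (a point): Point on the axis of the stem 58 mm from the thick end, a good place to grip (z axis along the handle as above). With the handle on the bench it is about 12 mm above the bench.
- screwdriver_red: Bystander, loose: red-handled screwdriver, 185 mm, lying near the front of the bench. Origin under its centre. Leave alone.
- spanner_13: Bystander, loose: open-ended spanner, 154 mm, lying flat behind the nest. Origin under its centre. Leave alone.
- masking_roll: Bystander, loose: roll of masking tape, 84 mm across, 24 mm high, lying flat at the back. Origin under its centre. Leave alone.
- wood_jig: Bystander, loose: small L-shaped wooden jig, 80 x 40 x 50 mm, at the back left. Origin under its centre. Leave alone.
- spare_pad_grey: Bystander, loose: grey dome-shaped printing pad on a little wooden base, 50 x 40 x 47 mm, between the robot and the work. Origin under its centre. Leave alone.
- hex_key: Bystander, loose: black hex key, 79 x 31 x 6 mm, lying flat between the nest and the handle. Origin under its centre. Leave alone.
- printed_handle_1: Bystander, loose: another black handle of the same kind, standing upright at the left (108 mm high). Origin under its centre. Leave alone.
- printed_handle_2: Bystander, loose: a third black handle, standing upright at the left (108 mm high). Origin under its centre. Leave alone.

How it is judged:
By the outcome, as a careful person would: the job done as asked, in the order asked, and still so for the second after the job is handed in, with the robot touching nothing.
It also fails if it takes over 61 s, if anything falls off the work surface, if the arm or the gripper's body presses on something with over 40 N, if the wrist force passes 120 N, or if a joint passes its speed limit or range.

ROBOT

A 7-joint arm with a two-finger parallel gripper is mounted at the origin on a cart in front of the work surface, level with it; the furniture and walls round the work are solid. World frame = base frame: x ahead of the robot, y to its left, z up, the work surface at z = 0. Lengths are in m, angles in rad, forces in N, time in s.
With the tool pointing down it reaches from about 0.4 to 0.875 m from the base axis. Payload 19.3 kg.
Tool frame: the origin (TCP) lies midway between the tips of the shut fingers; the grasp point (between the pads) lies 19 mm behind it; z points along the fingers, y is the line along which they close (so a half turn about z gives the same grasp; the last joint's range is limited). The gripper opens to 85 mm and grips with 20 to 120 N. Pads are 22 mm wide; open, the fingers measure 114 mm over their backs; the gripper's body (76 mm by 85 mm) begins 54 mm behind the grasp point. The pads swing forward as they close: fully open they stand 13 mm farther back than shut.
Start: joints at [1.141, 0.521, -0.036, 1.599, 0.021, 1.021, -0.113], TCP at [0.22, -0.585, 0.231] pointing down, gripper open.
Joint ranges: [-2.91, 2.91], [-0.3, 2.13], [-1.5, 1.42], [0.17, 2.43], [-1.26, 4.41], [0.16, 1.93], [-2.52, 2.52]. Speed limits (rad/s): [1.89, 1.89, 2.39, 2.39, 3.01, 3.01, 3.01].

INTERFACE

Orientations are given as [roll, pitch, yaw] about the fixed x, y, z axes, in that order (R = Rz(yaw) Ry(pitch) Rx(roll)).
In Python, from workcell import bot gives the robot as it stands.
- The arm moves only by the tool nudge_tcp, called after "Request:" by a JSON object that holds its "api" and its "payload", one argument or row to a line. Schema: {"type":"object","properties":{"rows":{"type":"object","properties":{"motion":{"type":"array","items":{"type":"array","items":{"type":"number"},"minItems":7,"maxItems":7},"minItems":1,"maxItems":5}},"additionalProperties":false,"required":["motion"]},"grip_force":{"type":"number"},"only":{"type":"string"},"quiet":{"type":"boolean"},"lines":{"type":"string"}},"required":["rows"],"additionalProperties":false}. rows is an object whose key "motion" holds a list of rows, 1 to 5 of them, each of 7 numbers: the finger opening in m, then dx, dy, dz in mm, then a rotation vector rx, ry, rz in rad; each row is the pose to reach, as a shift and turn from the pose commanded when the call began, along the tool's axes at that moment; what a row does not reach only later rows make up. A row lasts 1/8 s, in which the tool goes at most 0.0625 m and 0.188 rad, less where a joint would pass 70% of its speed; a pose out of reach is approached as far as the arm can. The fingers move at their own pace and stop on an object; grip_force is the grip in N (left out, the last holds). Time passes only in rows, so rows that do not move let the fingers close. The tool returns the time, the measured TCP pose, the force, the opening and the grip force at its end. only (a regular expression) keeps the lines of the reply that match it, lines (a string "A,B") keeps lines A to B, and quiet returns only ok. Input that does not fit is refused with a message, and nothing moves.
- bot.observe(): the state, without advancing time (a new reading comes with each control period).
- bot.grab_frame(name): name is "scene" or "top" or "wrist"; returns the picture (384x512x3 uint8, blue, green, red); there is no depth.
- bot.calibration(name): a dict with "vfov" (degrees; the focal length in pixels is half the picture's height over the tangent of half this angle, whatever the lens; pixels are square), "cx", "cy" (the principal point, pixels), "eye" and "attitude" of the camera in the world. Camera axes: x right, y down, z forward; pixel columns grow to the right and rows downward; lengths in m; the calibration is good to about 2 mm. A picture is of the moment at which its call begins: read the wrist's pose just before it. calibration takes no time and is no camera call; for the wrist camera it gives the pose at the moment of the call.
- bot.job_done(): hands the job in; it is judged then, once.
The state is a dict: "clock": time; "qpos": joint angles; "qd": joint speeds; "joint_efforts": joint torques, N m; "position": TCP position; "tool_rot": TCP orientation; "force": force on the tool from outside, world axes, zero at the start; "moment": the same for the moment, N m; "grip_width": finger opening in m; "finger_force": force on a finger pad.
Only numpy, scipy, OpenCV 4.12 (cv2) and the standard library are available. Lean on these libraries where they do the work, as an engineer would, in place of code of your own. Each camera call takes 0.05 s, during which the arm holds its last target. There are 200 camera calls.

## Working session

There is one attempt and no reset: what is moved stays moved. The work goes in short steps, Python scripts to look and compute and a tool call to move; the robot and the scene stay as the last step left them, time stands still between calls to the robot, and variables do not carry over. Pictures are saved under pics/ and viewed, at most 10 in all, crops included, and the job is handed in when it is done.

```bash
ls; mkdir -p pics; python3 - <<'E'
from workcell import bot
import cv2
for n in("scene","top"):
    im=bot.grab_frame(n); cv2.imwrite(f"pics/{n}0.png",im); print(n,bot.calibration(n))
print(bot.calibration("wrist"))
s=bot.observe(); print(s)
E
```

```text
pics
workcell.py
scene {'vfov': 54.55555134239841, 'cx': 255.9388864781469, 'cy': 195.15262726740468, 'eye': array([-0.18012905,  0.57694249,  0.57960735]), 'attitude': array([-2.07475012,  0.00428654, -2.13851921])}
top {'vfov': 48.89147631735351, 'cx': 246.7123529777406, 'cy': 194.4000739015708, 'eye': array([0.3187727 , 0.12276603, 1.24427196]), 'attitude': array([-2.95272217, -0.01461839, -1.58550884])}
{'vfov': 59.031177120169296, 'cx': 248.04018853475378, 'cy': 194.22918393283786, 'eye': array([ 0.28938824, -0.55814609,  0.37358194]), 'attitude': array([ 2.84557469e+00,  4.02462964e-04, -1.21131011e+00])}
{'clock': 0.1, 'qpos': array([ 1.14077354,  0.52195268, -0.03632647,  1.59989848,  0.02121896,
        1.02109135, -0.11279964]), 'qd': array([ 0.00045379, -0.00130195,  0.00207194, -0.00056697,  0.00188018,
        0.0007297 ,  0.00069845]), 'joint_efforts': array([ 6.09753071e-03, -9.28488994e+01,  1.98519856e+00, -3.70536375e+01,
        1.82561675e-02,  5.23694107e-03, -3.97316603e-05]), 'position': array([ 0.21993722, -0.58473293,  0.23080319]), 'tool_rot': array([-3.14063181e+00,  8.21348744e-05,  3.59820334e-01]), 'force': array([-0.02664311, -0.21222942,  0.39956635]), 'moment': array([-0.02691434,  0.02264764, -0.03428129]), 'finger_force': 0.0, 'grip_width': 0.08550153611477455}
```

View pics/top0.png

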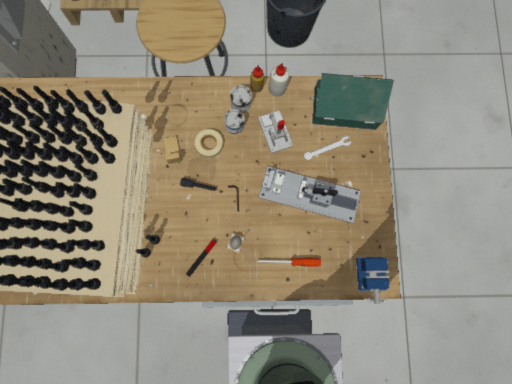

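View pics/scene0.png

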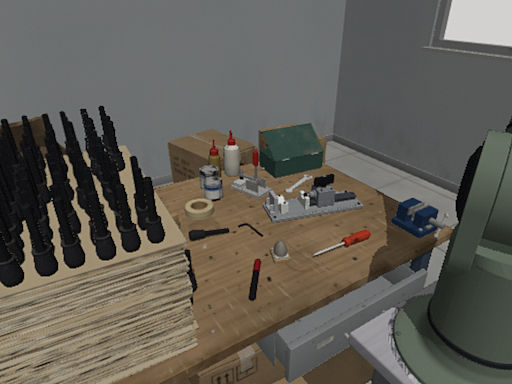

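```bash
cat > h.py <<'E'
from workcell import bot
import numpy as np, cv2
from scipy.spatial.transform import Rotation as R
def K(c): 
    f=192/np.tan(np.radians(c['vfov'])/2); return f
def pix2w(c,u,v,z):
    d=R.from_euler('xyz',c['attitude']).apply([(u-c['cx'])/K(c),(v-c['cy'])/K(c),1]); e=np.array(c['eye'])
    return e+d*(z-e[2])/d[2]
def w2pix(c,p):
    q=R.from_euler('xyz',c['attitude']).inv().apply(np.array(p)-c['eye']); return c['cx']+K(c)*q[...,0]/q[...,2], c['cy']+K(c)*q[...,1]/q[...,2]
def pose():
    s=bot.observe(); return s['position'],R.from_euler('xyz',s['tool_rot']),s
def to_tool(p,yaw=None):
    x,r,s=pose(); print('at',x.round(4),'rot',s['tool_rot'].round(4),'shift',r.inv().apply(np.array(p)-x).round(4), end=' ')
    if yaw is not None: print('rotvec',(r.inv()*R.from_euler('xyz',[np.pi,0,yaw])).as_rotvec().round(4))
E
python3 - <<'E'
from h import *
im=cv2.imread("pics/top0.png"); c=bot.calibration("top")
print(w2pix(c,np.array([[0,0,0.],[.5,0,0]])))
cr=im[150:230,170:370]; cv2.imwrite("pics/topc.png",cv2.resize(cr,None,fx=4,fy=4,interpolation=cv2.INTER_CUBIC))
E
```

```text
(array([286.33933063, 280.91689041]), array([392.18342506, 212.5814531 ]))
```

View pics/topc.png

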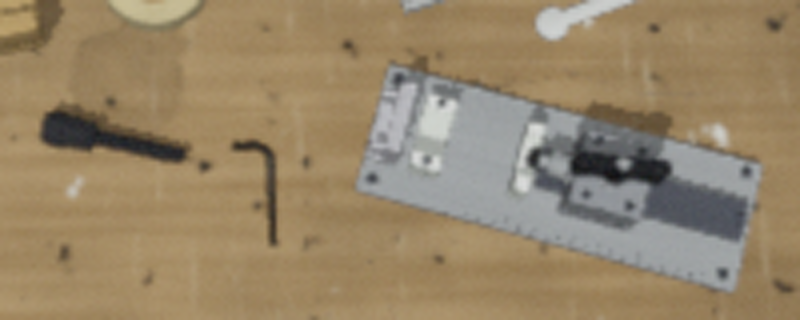

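```bash
python3 - <<'E'
from h import *
c=bot.calibration("top")
P=lambda a,b,z:pix2w(c,170+a/4,150+b/4,z)
q=np.array([P(*k,.012) for k in[(390,65),(760,165),(735,292),(358,190)]]);print(q.round(4),q.mean(0).round(4))
for i in range(4): print(np.linalg.norm(q[i]-q[i-1]).round(4))
d=q[0]-q[1]+q[3]-q[2]; print('ny dir',np.arctan2(d[1],d[0]))
print('knob',P(622,165,.1).round(4))
a,b=P(42,130,.014),P(187,154,.008);print('handle',a.round(4),b.round(4),np.linalg.norm(a-b),np.arctan2(*(b-a)[[1,0]]))
E
```

```text
[[ 0.6396  0.0374  0.012 ]
 [ 0.5596 -0.2372  0.012 ]
 [ 0.4646 -0.2126  0.012 ]
 [ 0.5442  0.0635  0.012 ]] [ 0.552  -0.0872  0.012 ]
0.0989
0.2861
0.0982
0.2873
ny dir 1.288630390678728
knob [ 0.5435 -0.1156  0.1   ]
handle [0.5921 0.2978 0.014 ] [0.5738 0.1904 0.008 ] 0.10908290327550149 -1.7391087994689003
```

```bash
python3 - <<'E'
from h import *
to_tool([.545,-.10,.25],1.36)
E
```

```text
at [ 0.2199 -0.5847  0.2308] rot [-3.1406e+00  1.0000e-04  3.5980e-01] shift [ 0.4749 -0.3393 -0.0189] rotvec [-9.0000e-04 -4.0000e-04 -1.0002e+00]
```

Units first: shifts go in mm. So 0.237 m is 237, -0.17 m is -170.

Request:
{"api": "nudge_tcp", "payload": {
  "rows": {"motion": [[0.085, 237, -170, -19, 0, 0, -0.5], [0.085, 237, -170, -19, 0, 0, -0.5], [0.085, 237, -170, -19, 0, 0, -0.5], [0.085, 237, -170, -19, 0, 0, -0.5], [0.085, 237, -170, -19, 0, 0, -0.5]]},
  "grip_force": 30
}}

```text
clock: 0.72
position: [0.3833, -0.34, 0.2505]
tool_rot: [3.142, -0.0, 0.862]
force: [0.9, -0.5, -0.1]
grip_width: 0.0848
finger_force: 0.0
```

```bash
python3 - <<'E'
from h import *
to_tool([.545,-.10,.25],1.36)
E
```

```text
at [ 0.3833 -0.34    0.2505] rot [ 3.1416e+00 -4.0000e-04  8.6170e-01] shift [ 0.2874 -0.0335  0.0006] rotvec [ 1.000e-04 -4.000e-04 -4.983e-01]
```

In the tool's units: 0.287 m is 287, -0.033 m is -33.

Request:
{"api": "nudge_tcp", "payload": {
  "rows": {"motion": [[0.085, 287, -33, 0, 0, 0, -0.498], [0.085, 287, -33, 0, 0, 0, -0.498], [0.085, 287, -33, 0, 0, 0, -0.498], [0.085, 287, -33, 0, 0, 0, -0.498], [0.085, 287, -33, 0, 0, 0, -0.498]]}
}}

```text
clock: 1.35
position: [0.5454, -0.1006, 0.2501]
tool_rot: [-3.141, -0.001, 1.36]
force: [0.2, -1.3, -0.3]
grip_width: 0.0852
finger_force: 0.0
```

```bash
python3 - <<'E'
from h import *
to_tool([.545,-.10,.25],1.36)
import json
c=bot.calibration("wrist"); im=bot.grab_frame("wrist"); print(c)
cv2.imwrite("pics/w1.png",im)
json.dump({k:np.array(v).tolist() for k,v in c.items()},open("w1.json","w"))
cv2.imwrite("pics/w1b.png",cv2.resize(im,(800,600),interpolation=cv2.INTER_CUBIC))
E
```

```text
at [ 0.5454 -0.1006  0.2501] rot [-3.1414e+00 -8.0000e-04  1.3600e+00] shift [ 0.0005 -0.0005  0.0001] rotvec [-0.0002 -0.0008  0.    ]
{'vfov': 59.031177120169296, 'cx': 248.04018853475378, 'cy': 194.22918393283786, 'eye': array([ 0.56055157, -0.02722718,  0.39295916]), 'attitude': array([ 2.84540879e+00, -9.75614866e-04, -2.11035298e-01])}
```

View pics/w1b.png

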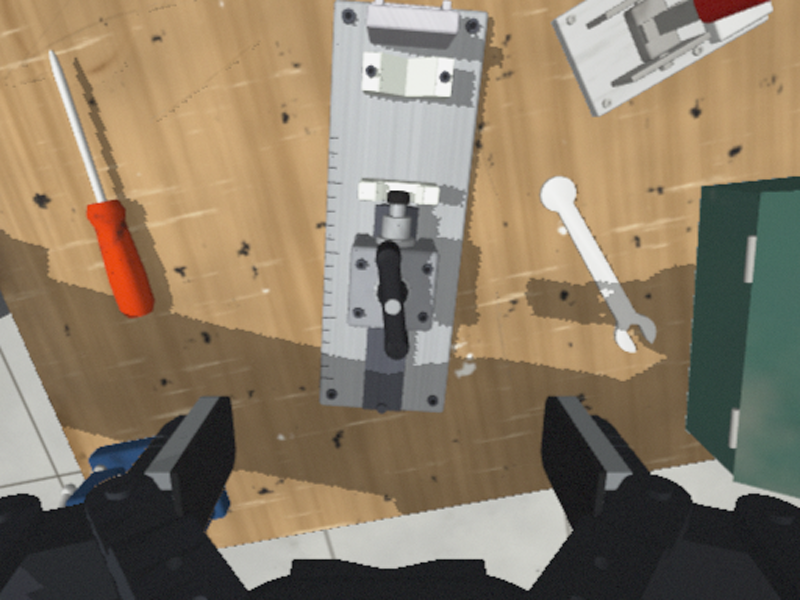

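```bash
python3 - <<'E'
from h import *
import json
c=json.load(open("w1.json"))
P=lambda a,b,z:pix2w(c,a*.64,b*.64,z)
q=np.array([P(*k,.012) for k in[(336,3),(488,12),(443,411),(321,404)]]);m=q.mean(0);print(q.round(4),m.round(4))
for i in range(4): print(np.linalg.norm(q[i]-q[i-1]).round(4))
d=q[0]-q[3]+q[1]-q[2]; th=np.arctan2(d[1],d[0]); print('ny dir',th)
ny=np.array([np.cos(th),np.sin(th)]);nx=np.array([ny[1],-ny[0]])
N=lambda p:((p-m)[:2]@nx*1e3).round(1).tolist().__str__()+' '+str(((p-m)[:2]@ny*1e3).round(1))
for n,k in dict(stopL=(369,30,.066),stopR=(456,38,.066),vL=(362,91,.043),vR=(450,98,.043),srL=(358,200,.049),srR=(438,207,.049),bTL=(356,234,.066),bTR=(438,240,.066),bBR=(430,330,.066),bBL=(348,322,.066),k1=(388,243,.1),k2=(398,357,.1),screw=(393,307,.101),nose=(398,191,.0535)).items(): p=P(*k);print(n,p.round(4),N(p))
E
```

```text
[[ 0.5464  0.0628  0.012 ]
 [ 0.6409  0.0373  0.012 ]
 [ 0.5611 -0.2384  0.012 ]
 [ 0.4671 -0.2118  0.012 ]] [ 0.5539 -0.0875  0.012 ]
0.2858
0.0978
0.287
0.0977
ny dir 1.2893619776222278
stopL [0.5632 0.0331 0.066 ] -24.5 118.5
stopR [0.6099 0.019  0.066 ] 24.3 117.9
vL [0.5518 0.0052 0.043 ] -27.8 88.5
vR [ 0.604  -0.0101  0.043 ] 26.6 88.3
srL [ 0.5349 -0.0582  0.049 ] -26.4 22.9
srR [ 0.5842 -0.0733  0.049 ] 25.2 22.1
bTL [ 0.5303 -0.0767  0.066 ] -25.7 3.9
bTR [ 0.5793 -0.091   0.066 ] 25.4 3.7
bBR [ 0.5633 -0.1484  0.066 ] 26.0 -55.9
bBL [ 0.5121 -0.1318  0.066 ] -27.8 -54.1
k1 [ 0.5497 -0.0802  0.1   ] -6.0 5.9
k2 [ 0.5412 -0.1486  0.1   ] 4.8 -62.2
screw [ 0.5448 -0.1171  0.101 ] -0.5 -31.0
nose [ 0.5611 -0.0576  0.0535] -1.4 30.7
```

```bash
python3 - <<'E'
from h import *
to_tool([.5446,-.1170,.074],1.447)
E
```

```text
at [ 0.5473 -0.0964  0.2501] rot [ 3.1412e+00 -3.1000e-03  1.3637e+00] shift [-0.0213  0.0015  0.1761] rotvec [ 0.0006 -0.003  -0.0833]
```

Request:
{"api": "nudge_tcp", "payload": {
  "rows": {"motion": [[0.06, -18, 2, 60, 0, 0, -0.086], [0.06, -18, 2, 110, 0, 0, -0.086], [0.06, -18, 2, 110, 0, 0, -0.086], [0.06, -18, 2, 110, 0, 0, -0.086]]}
}}

```text
clock: 1.9
position: [0.5433, -0.1213, 0.142]
tool_rot: [3.14, -0.0, 1.444]
force: [1.1, -1.0, 0.4]
grip_width: 0.0602
finger_force: 0.0
```

```bash
python3 - <<'E'
from h import *
to_tool([.5446,-.1170,.074],1.447)
E
```

```text
at [ 0.5433 -0.1213  0.142 ] rot [ 3.1401e+00 -1.0000e-04  1.4438e+00] shift [0.0044 0.0007 0.068 ] rotvec [ 0.0015 -0.0001 -0.0032]
```

Request:
{"api": "nudge_tcp", "payload": {
  "rows": {"motion": [[0.06, 3, 1, 50, 0, 0, -0.003], [0.06, 3, 1, 68, 0, 0, -0.003], [0.06, 3, 1, 68, 0, 0, -0.003], [0.06, 3, 1, 68, 0, 0, -0.003]]}
}}

```text
clock: 2.4
position: [0.5447, -0.1188, 0.074]
tool_rot: [3.14, 0.0, 1.447]
force: [-0.4, 0.1, 0.6]
grip_width: 0.0601
finger_force: 0.0
```

```bash
python3 - <<'E'
from h import *
to_tool([.5446,-.1170,.074],1.447)
c=bot.calibration("wrist"); im=bot.grab_frame("wrist"); 
print(w2pix(c,np.array([[.5446,-.1170,.101]])))
cv2.imwrite("pics/w2b.png",cv2.resize(im[150:384,56:456],(800,468),interpolation=cv2.INTER_CUBIC))
to_tool([.5446,-.1170,.074],1.447)
E
```

```text
at [ 0.5447 -0.1188  0.074 ] rot [3.1396e+00 2.0000e-04 1.4465e+00] shift [ 0.0018 -0.0004  0.    ] rotvec [ 0.002   0.0002 -0.0005]
(array([248.20112961]), array([286.98341223]))
at [ 0.5447 -0.1189  0.0739] rot [3.1395e+00 2.0000e-04 1.4464e+00] shift [ 0.0018 -0.0004 -0.0001] rotvec [ 0.0021  0.0002 -0.0006]
```

View pics/w2b.png

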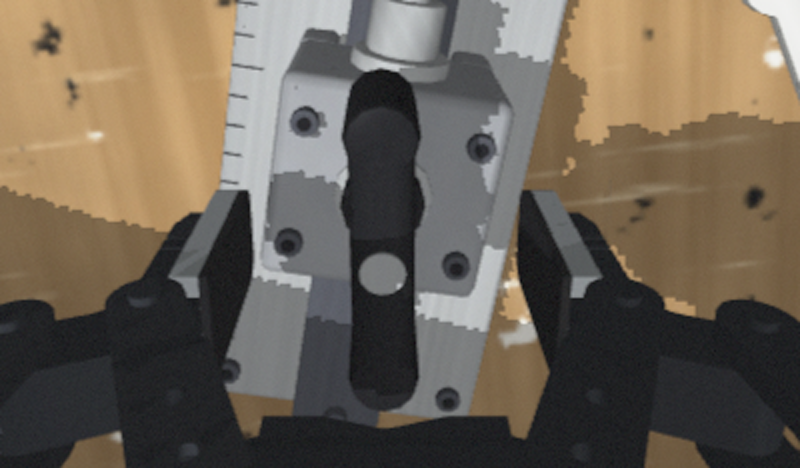

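Request:
{"api": "nudge_tcp", "payload": {
  "rows": {"motion": [[0.01, 2, 0, 0, 0, 0, 0], [0.01, 2, 0, 0, 0, 0, 0], [0.01, 2, 0, 0, 0, 0, 0], [0.01, 2, 0, 0, 0, 0, 0], [0.01, 2, 0, 0, 0, 0, 0]]},
  "grip_force": 25
}}

```text
clock: 3.08
position: [0.5446, -0.1166, 0.0728]
tool_rot: [3.141, -0.0, 1.447]
force: [0.3, 0.3, 6.1]
grip_width: 0.0167
finger_force: 24.4
```

Request:
{"api": "nudge_tcp", "payload": {
  "rows": {"motion": [[0.01, 0, 0, 0, 0, 0, -0.15], [0.01, 0, 0, 0, 0, 0, -0.3], [0.01, 0, 0, 0, 0, 0, -0.45], [0.01, 0, 0, 0, 0, 0, -0.6], [0.01, 0, 0, 0, 0, 0, -0.75]]}
}}

```text
clock: 3.7
position: [0.5445, -0.1166, 0.0727]
tool_rot: [3.141, 0.001, 2.202]
force: [0.3, 0.1, 4.9]
grip_width: 0.0164
finger_force: 24.4
```

Request:
{"api": "nudge_tcp", "payload": {
  "rows": {"motion": [[0.01, 0, 0, 0, 0, 0, -0.15], [0.01, 0, 0, 0, 0, 0, -0.3], [0.01, 0, 0, 0, 0, 0, -0.45], [0.01, 0, 0, 0, 0, 0, -0.6], [0.01, 0, 0, 0, 0, 0, -0.62]]}
}}

```text
clock: 4.32
position: [0.5444, -0.1168, 0.0727]
tool_rot: [3.141, 0.001, 2.819]
force: [-0.4, 1.1, 7.6]
grip_width: 0.0165
finger_force: 24.9
```

```bash
python3 -c "
from h import *
s=bot.observe();print(s['moment'],s['qpos'].round(2),s['force'])
nd=np.array([-np.cos(1.2893),-np.sin(1.2893),0]);print(R.from_euler('xyz',s['tool_rot']).inv().apply(nd))"
```

```text
[ 0.0161701   0.12898592 -0.07790412] [ 0.6   0.73 -0.71  1.88  0.66  0.78  0.78] [-0.42696526  1.10398387  7.57506239]
[-4.09514269e-02 -9.99161107e-01 -2.52259178e-04]
```

In the tool's units: -0.05 m is -50, -0.002 m is -2.

Request:
{"api": "nudge_tcp", "payload": {
  "rows": {"motion": [[0.01, -0.4, -10, -0.5, 0, 0, 0], [0.01, -1.2, -30, -0.5, 0, 0, 0], [0.01, -2, -50, -0.5, 0, 0, 0], [0.01, -2, -50, -0.5, 0, 0, 0]]}
}}

```text
clock: 4.82
position: [0.5299, -0.1672, 0.0738]
tool_rot: [-3.14, 0.001, 2.814]
force: [-2.6, -0.2, 17.1]
grip_width: 0.0124
finger_force: 55.5
```

Request:
{"api": "nudge_tcp", "payload": {
  "rows": {"motion": [[0.05, 0, 0, 0, 0, 0, 0], [0.05, 0, 0, 0, 0, 0, 0], [0.05, 0, 0, 0, 0, 0, 0]]}
}}

```text
clock: 5.2
position: [0.5296, -0.165, 0.0726]
tool_rot: [-3.141, -0.001, 2.816]
force: [-0.9, -0.0, -0.1]
grip_width: 0.0496
finger_force: 0.0
```

```bash
python3 - <<'E'
from h import *
to_tool([.5446,-.1170,.074],1.447)
print(bot.observe()['force'])
E
```

```text
at [ 0.5296 -0.165   0.0726] rot [-3.1412e+00 -6.0000e-04  2.8163e+00] shift [ 0.0011  0.0502 -0.0014] rotvec [-7.0000e-04 -3.0000e-04  1.3693e+00]
[-0.94686394 -0.03936475 -0.13272157]
```

Request:
{"api": "nudge_tcp", "payload": {
  "rows": {"motion": [[0.085, 0, 0, -50, 0, 0, 0], [0.085, 0, 0, -110, 0, 0, 0], [0.085, 0, 0, -150, 0, 0, 0.188], [0.085, 0, 0, -150, 0, 0, 0.37]]}
}}

```text
clock: 5.7
position: [0.531, -0.165, 0.2256]
tool_rot: [3.14, 0.004, 2.44]
force: [0.1, 1.1, -1.1]
grip_width: 0.085
finger_force: 0.0
```

```bash
python3 - <<'E'
from h import *
import json
c=bot.calibration("wrist"); im=bot.grab_frame("wrist"); 
json.dump({k:np.array(v).tolist() for k,v in c.items()},open("w3.json","w"))
cv2.imwrite("pics/w3.png",im)
cv2.imwrite("pics/w3b.png",cv2.resize(im,(800,600),interpolation=cv2.INTER_CUBIC))
to_tool([.581,.24,.15],1.40)
E
```

```text
at [ 0.5304 -0.165   0.2242] rot [3.1410e+00 2.3000e-03 2.4305e+00] shift [0.2262 0.3399 0.0739] rotvec [0.0017 0.0018 1.0305]
```

View pics/w3b.png

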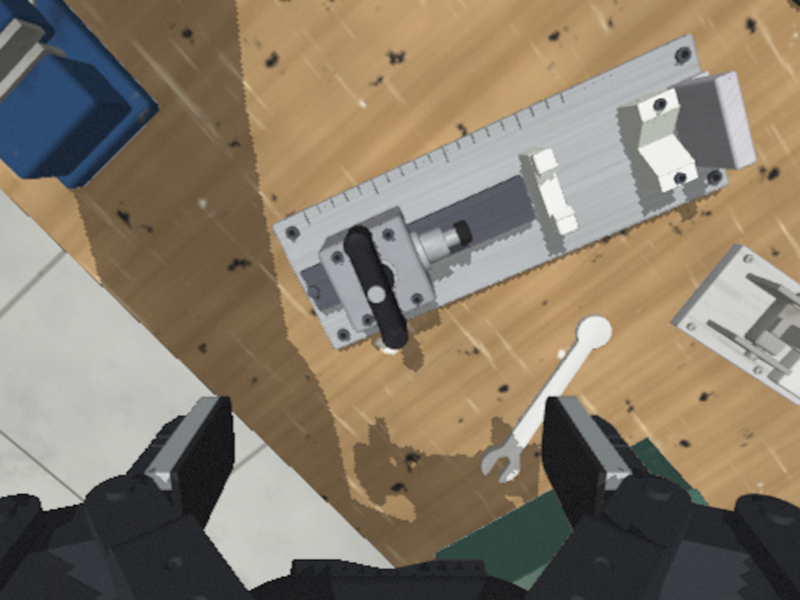

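```bash
python3 - <<'E'
from h import *
import json
c=json.load(open("w3.json"))
P=lambda a,b,z:pix2w(c,a*.64,b*.64,z)
q=np.array([P(*k,.012) for k in[(692,35),(727,188),(336,348),(274,228)]])
print(q.round(4))
m=np.array([.5539,-.0875,0]);th=1.2893
ny=np.array([np.cos(th),np.sin(th)]);nx=np.array([ny[1],-ny[0]])
for n,k in dict(stopL=(715,78,.066),stopR=(733,168,.066),c1=(692,35,.012),c3=(336,348,.012),c4=(274,228,.012),k1=(357,230,.1),k2=(397,346,.1),screw=(377,294,.101),nose=(469,232,.046),vL=(641,98,.043),vR=(666,188,.043)).items():
    p=P(*k);d=(p-m)[:2]*1e3;print(n,p.round(4),(d@nx).round(1),(d@ny).round(1))
d=P(397,346,.1)-P(357,230,.1);print(np.arctan2(d[1],d[0]))
E
```

```text
[[ 0.5472  0.0646  0.012 ]
 [ 0.6419  0.0353  0.012 ]
 [ 0.5598 -0.2374  0.012 ]
 [ 0.4681 -0.2113  0.012 ]]
stopL [0.5617 0.0359 0.066 ] -26.8 120.7
stopR [0.6088 0.0203 0.066 ] 22.8 118.8
c1 [0.5472 0.0646 0.012 ] -48.7 144.3
c3 [ 0.5598 -0.2374  0.012 ] 47.3 -142.4
c4 [ 0.4681 -0.2113  0.012 ] -48.1 -142.7
k1 [ 0.4972 -0.1563  0.1   ] -35.3 -81.8
k2 [ 0.5589 -0.1814  0.1   ] 30.9 -88.8
screw [ 0.5293 -0.1704  0.101 ] -0.6 -86.4
nose [ 0.5472 -0.1129  0.046 ] 0.7 -26.3
vL [0.5504 0.0097 0.043 ] -30.4 92.4
vR [ 0.6035 -0.006   0.043 ] 25.0 92.0
-0.386437505297627
```

In the tool's units: 0.34 m is 340, 0.226 m is 226.

Request:
{"api": "nudge_tcp", "payload": {
  "rows": {"motion": [[0.085, 226, 340, 50, 0, 0, 1.03], [0.085, 226, 340, 50, 0, 0, 1.03], [0.085, 226, 340, 50, 0, 0, 1.03], [0.085, 226, 340, 50, 0, 0, 1.03], [0.085, 226, 340, 50, 0, 0, 1.03]]}
}}

```text
clock: 6.38
position: [0.5614, 0.1224, 0.1867]
tool_rot: [-3.141, 0.001, 1.575]
force: [1.5, -0.6, 0.6]
grip_width: 0.085
finger_force: 0.0
```

```bash
python3 - <<'E'
from h import *
to_tool([.581,.235,.175],1.40)
E
```

```text
at [0.5614 0.1224 0.1867] rot [-3.1405e+00  5.0000e-04  1.5755e+00] shift [0.1125 0.0201 0.0116] rotvec [-0.001   0.0006  0.1755]
```

In the tool's units: 0.112 m is 112, 0.02 m is 20.

Request:
{"api": "nudge_tcp", "payload": {
  "rows": {"motion": [[0.085, 112, 20, 10, 0, 0, 0.175], [0.085, 112, 20, 10, 0, 0, 0.175], [0.085, 112, 20, 10, 0, 0, 0.175], [0.085, 112, 20, 10, 0, 0, 0.175]]}
}}

```text
clock: 6.88
position: [0.5805, 0.2324, 0.1768]
tool_rot: [-3.14, 0.001, 1.406]
force: [-0.1, -0.4, 0.6]
grip_width: 0.0847
finger_force: 0.0
```

```bash
python3 - <<'E'
from h import *
import json
c=bot.calibration("wrist"); im=bot.grab_frame("wrist"); 
json.dump({k:np.array(v).tolist() for k,v in c.items()},open("w4.json","w"))
cv2.imwrite("pics/w4.png",im)
cv2.imwrite("pics/w4b.png",cv2.resize(im,(800,600),interpolation=cv2.INTER_CUBIC))
to_tool([.581,.235,.175],1.40)
E
```

```text
at [0.5808 0.2318 0.1771] rot [-3.1409e+00  1.1000e-03  1.4039e+00] shift [ 0.0032 -0.0003  0.0021] rotvec [-0.0007  0.0011  0.0039]
```

View pics/w4b.png

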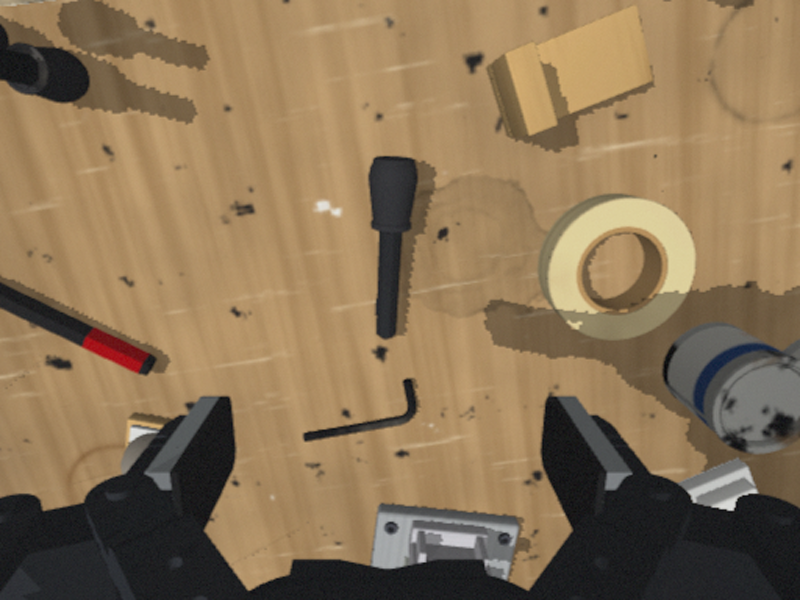

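```bash
python3 - <<'E'
from h import *
import json
c=json.load(open("w4.json"))
P=lambda a,b,z:pix2w(c,a*.64,b*.64,z)
a,s,b=P(393,157,.014),P(391,230,.012),P(387,338,.008)
print(a,s,b,np.linalg.norm(a-s),np.linalg.norm(a-b)); d=(b-a);yaw=np.arctan2(d[1],d[0]);print(yaw,yaw+np.pi)
g=b-d/np.linalg.norm(d)*.050; print('grip',g)
Rt=R.from_euler('z',yaw+np.pi)*R.from_euler('y',0)*R.from_euler('x',np.pi)
# tool x along -handle z (towards thick end, up): 
x=-np.array([np.cos(yaw)*np.cos(.084),np.sin(yaw)*np.cos(.084),-np.sin(.084)])
y=np.cross([0,0,-1],x);y/=np.linalg.norm(y);z=np.cross(x,y)
Rg=R.from_matrix(np.array([x,y,z]).T)
p,r,_=pose()
for h in (.012,):
    t=np.array([g[0],g[1],.012])+z*.008
    print('tcp',t,'shift',r.inv().apply(t-p).round(4),'rv',(r.inv()*Rg).as_rotvec().round(4),Rg.as_euler('xyz'))
E
```

```text
[0.59406978 0.29757236 0.014     ] [0.58629845 0.25725596 0.012     ] [0.57266199 0.18992614 0.008     ] 0.04110724982533468 0.10991816581737553
-1.7671067483934961 1.374485905196297
grip [0.58240005 0.23889267 0.0107293 ]
tcp [0.58253097 0.23955099 0.00402821] shift [0.0081 0.0006 0.1731] rv [-0.0019  0.0851  0.0294] [-3.14159265 -0.084       1.37448591]
```

```bash
cat > g.py <<'E'
from h import *
Rg=R.from_euler('xyz',[-np.pi,-.084,1.3745]); t=np.array([.5825,.2395,.004])
p,r,s=pose(); print('shift',r.inv().apply(t-p).round(4),'rv',(r.inv()*Rg).as_rotvec().round(4),s['force'].round(1))
E
```

Request:
{"api": "nudge_tcp", "payload": {
  "rows": {"motion": [[0.06, 7, 0, 60, 0, 0.085, 0.03], [0.06, 7, 0, 120, 0, 0.085, 0.03], [0.06, 7, 0, 130, 0, 0.085, 0.03], [0.06, 7, 0, 130, 0, 0.085, 0.03], [0.06, 7, 0, 130, 0, 0.085, 0.03]]}
}}

```text
clock: 7.55
position: [0.5832, 0.2405, 0.05]
tool_rot: [3.14, -0.087, 1.374]
force: [0.4, 0.0, 0.7]
grip_width: 0.0597
finger_force: 0.0
```

```bash
python3 g.py
```

```text
shift [-0.0051 -0.0006  0.0458] rv [ 0.0014 -0.0027 -0.0009] [0.4 0.  0.7]
```

In the tool's units: -0.005 m is -5, -0.004 m is -4.

Request:
{"api": "nudge_tcp", "payload": {
  "rows": {"motion": [[0.06, -4, -0.6, 35, 0, 0, 0], [0.06, -5, -0.6, 45, 0, 0, 0], [0.06, -5, -0.6, 45, 0, 0, 0]]}
}}

```text
clock: 7.92
position: [0.5814, 0.2392, 0.0031]
tool_rot: [-3.141, -0.085, 1.374]
force: [-0.1, -0.9, -0.4]
grip_width: 0.06
finger_force: 0.0
```

```bash
python3 g.py
```

```text
shift [ 0.0005  0.0011 -0.0009] rv [-0.001  -0.0013 -0.0009] [-0.1 -0.9 -0.4]
```

Request:
{"api": "nudge_tcp", "payload": {
  "rows": {"motion": [[0.008, 0, 0, 0, 0, 0, 0], [0.008, 0, 0, 0, 0, 0, 0], [0.008, 0, 0, 0, 0, 0, 0], [0.008, 0, 0, 0, 0, 0, 0], [0.008, 0, 0, 0, 0, 0, 0]]},
  "grip_force": 25
}}

```text
clock: 8.55
position: [0.5814, 0.2392, 0.0028]
tool_rot: [-3.141, -0.085, 1.373]
force: [-0.9, 0.4, 7.2]
grip_width: 0.0123
finger_force: 31.5
```

```bash
python3 g.py
```

```text
shift [ 0.0006  0.001  -0.0011] rv [-0.0007 -0.0015 -0.0011] [-0.9  0.4  7.2]
```

In the tool's units: -0.11 m is -110, -0.08 m is -80.

Request:
{"api": "nudge_tcp", "payload": {
  "rows": {"motion": [[0.008, 0, 0, -10, 0, 0, 0], [0.008, 0, 0, -30, 0, 0, 0], [0.008, 0, 0, -80, 0, 0, 0], [0.008, 0, 0, -110, 0, 0, 0], [0.008, 0, 0, -110, 0, 0, 0]]}
}}

```text
clock: 9.18
position: [0.5807, 0.2299, 0.1156]
tool_rot: [3.139, -0.087, 1.373]
force: [-0.0, -0.3, -0.2]
grip_width: 0.0127
finger_force: 30.6
```

```bash
python3 - <<'E'
from h import *
im=bot.grab_frame("wrist"); 
cv2.imwrite("pics/w5b.png",cv2.resize(im[150:384,56:456],(800,468),interpolation=cv2.INTER_CUBIC))
# target above nest, level
to_tool([.569,-.0325,.115],1.2893)
E
```

```text
at [0.58   0.2297 0.1139] rot [ 3.1407 -0.0861  1.3731] shift [-0.2582  0.0407 -0.0234] rotvec [-0.0027 -0.0861  0.0837]
```

View pics/w5b.png

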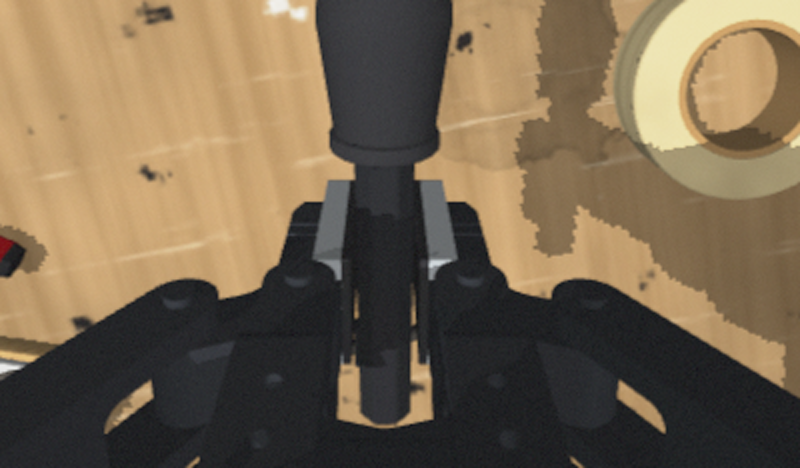

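In the tool's units: -0.258 m is -258, 0.041 m is 41.

Request:
{"api": "nudge_tcp", "payload": {
  "rows": {"motion": [[0.008, -45, 7, -10, 0, -0.03, 0.02], [0.008, -100, 16, -23, 0, -0.086, 0.06], [0.008, -160, 26, -23, -0.002, -0.086, 0.084], [0.008, -215, 34, -23, -0.002, -0.086, 0.084], [0.008, -258, 41, -23, -0.002, -0.086, 0.084]]}
}}

```text
clock: 9.85
position: [0.568, -0.0347, 0.1123]
tool_rot: [-3.138, 0.002, 1.288]
force: [0.4, 0.4, 0.8]
grip_width: 0.0123
finger_force: 30.6
```

Request:
{"api": "nudge_tcp", "payload": {
  "rows": {"motion": [[0.008, 0, 0, 0, 0, 0, 0], [0.008, 0, 0, 0, 0, 0, 0]]}
}}

```text
clock: 10.1
position: [0.5686, -0.0316, 0.1126]
tool_rot: [-3.138, 0.001, 1.29]
force: [0.3, 0.6, -0.9]
grip_width: 0.0125
finger_force: 30.6
```

```bash
python3 - <<'E'
from h import *
to_tool([.569,-.0325,.075],1.2893)
im=bot.grab_frame("wrist"); 
cv2.imwrite("pics/w6b.png",cv2.resize(im[60:384,56:456],(740,600),interpolation=cv2.INTER_CUBIC))
E
```

```text
at [ 0.5686 -0.0316  0.1126] rot [-3.1379e+00  8.0000e-04  1.2898e+00] shift [-0.0007  0.0008  0.0376] rotvec [-0.0037  0.0008  0.0005]
```

View pics/w6b.png

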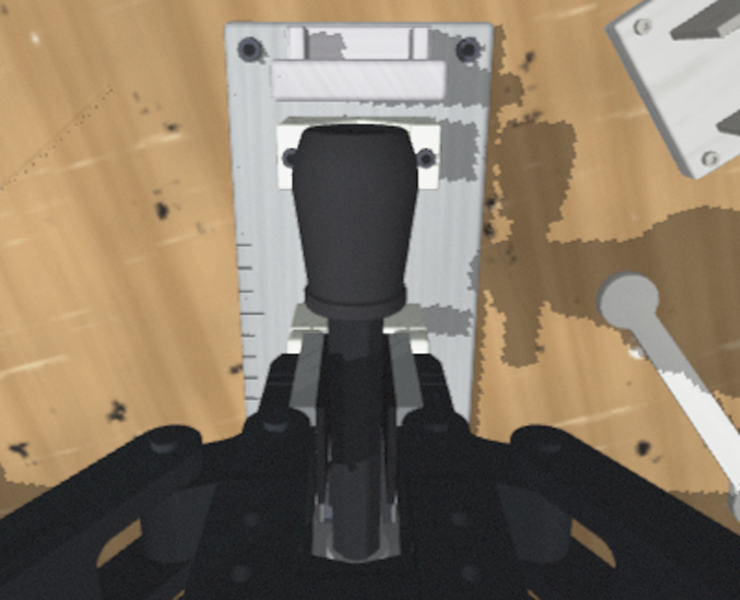

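```bash
python3 - <<'E'
from h import *
c=bot.calibration("wrist"); x,r,_=pose();print(x)
ny=np.array([np.cos(1.2893),np.sin(1.2893)])
for a,b,z in[(273,100,.066),(445,99,.066),(278,188,.043),(439,188,.043),(355,127,.133),(355,318,.12)]:
    p=pix2w(c,56+a/1.85,60+b/1.852,z); d=p-x; print(p.round(4),'ahead of tcp',(d[:2]@ny).round(4),'side',(d[0]*ny[1]-d[1]*ny[0]).round(4))
E
```

```text
[ 0.56873659 -0.0310686   0.11275293]
[0.5623 0.036  0.066 ] ahead of tcp 0.0626 side -0.0248
[0.611  0.0222 0.066 ] ahead of tcp 0.0629 side 0.0258
[0.5514 0.0068 0.043 ] ahead of tcp 0.0316 side -0.0272
[ 0.6046 -0.0085  0.043 ] ahead of tcp 0.0317 side 0.0282
[0.5855 0.0286 0.133 ] ahead of tcp 0.0619 side -0.0005
[ 0.5729 -0.0151  0.12  ] ahead of tcp 0.0165 side -0.0005
```

Request:
{"api": "nudge_tcp", "payload": {
  "rows": {"motion": [[0.008, -2.5, 1, 20, 0, 0, 0], [0.008, -2.5, 1, 40, 0, 0, 0], [0.008, -2.5, 1, 55, 0, 0, 0], [0.008, -2.5, 1, 64, 0, 0, 0], [0.008, -2.5, 1, 68, 0, 0, 0]]}
}}

```text
clock: 10.78
position: [0.5688, -0.0347, 0.0443]
tool_rot: [-3.138, 0.001, 1.29]
force: [0.4, 0.3, -1.4]
grip_width: 0.0127
finger_force: 30.6
```

Request:
{"api": "nudge_tcp", "payload": {
  "rows": {"motion": [[0.008, 0, 0, 2, 0, 0, 0], [0.008, 0, 0, 4, 0, 0, 0], [0.008, 0, 0, 4, 0, 0, 0]]}
}}

```text
clock: 11.15
position: [0.569, -0.035, 0.0411]
tool_rot: [-3.139, 0.001, 1.289]
force: [-0.2, -0.6, 0.1]
grip_width: 0.0121
finger_force: 30.6
```

In the tool's units: 0.002 m is 2, 0.001 m is 1.

Request:
{"api": "nudge_tcp", "payload": {
  "rows": {"motion": [[0.008, 0, 0, 1, 0, 0, 0], [0.008, 0, 0, 2, 0, 0, 0], [0.008, 0, 0, 2, 0, 0, 0]]}
}}

```text
clock: 11.52
position: [0.5688, -0.035, 0.0388]
tool_rot: [-3.139, 0.001, 1.289]
force: [0.0, -0.1, 0.1]
grip_width: 0.0126
finger_force: 30.6
```

Request:
{"api": "nudge_tcp", "payload": {
  "rows": {"motion": [[0.008, 0, 0, 1, 0, 0, 0], [0.008, 0, 0, 1.5, 0, 0, 0], [0.008, 0, 0, 1.5, 0, 0, 0]]}
}}

```text
clock: 11.9
position: [0.5688, -0.0349, 0.0374]
tool_rot: [-3.139, 0.001, 1.29]
force: [-0.4, -0.2, 1.7]
grip_width: 0.0127
finger_force: 30.9
```

Request:
{"api": "nudge_tcp", "payload": {
  "rows": {"motion": [[0.008, 0, 0, 0.5, 0, 0, 0], [0.008, 0, 0, 1, 0, 0, 0], [0.008, 0, 0, 1, 0, 0, 0]]}
}}

```text
clock: 12.28
position: [0.5689, -0.035, 0.0369]
tool_rot: [-3.139, 0.001, 1.289]
force: [-5.0, -0.9, 13.9]
grip_width: 0.0122
finger_force: 32.4
```

In the tool's units: -0.0007 m is -0.7.

Request:
{"api": "nudge_tcp", "payload": {
  "rows": {"motion": [[0.008, 0, 0, -0.7, 0, 0, 0], [0.016, 0, 0, -0.7, 0, 0, 0], [0.022, 0, 0, -0.7, 0, 0, 0], [0.035, 0, 0, -0.7, 0, 0, 0], [0.05, 0, 0, -0.7, 0, 0, 0]]}
}}

```text
clock: 12.9
position: [0.5689, -0.0349, 0.037]
tool_rot: [-3.139, 0.001, 1.289]
force: [-0.4, 0.2, 0.9]
grip_width: 0.0493
finger_force: 0.0
```

Request:
{"api": "nudge_tcp", "payload": {
  "rows": {"motion": [[0.06, 0, 0, 0, 0, 0, 0], [0.06, 0, 0, -20, 0, 0, 0], [0.06, 0, 0, -60, 0, 0, 0], [0.06, 0, 0, -115, 0, 0, 0], [0.06, 0, 0, -115, 0, 0, 0]]}
}}

```text
clock: 13.52
position: [0.5713, -0.0348, 0.1572]
tool_rot: [3.138, -0.0, 1.289]
force: [0.6, 0.2, -0.0]
grip_width: 0.0599
finger_force: 0.0
```

```bash
python3 - <<'E'
from h import *
import json
c=bot.calibration("wrist"); im=bot.grab_frame("wrist"); 
json.dump({k:np.array(v).tolist() for k,v in c.items()},open("w7.json","w"))
cv2.imwrite("pics/w7b.png",cv2.resize(im,(800,600),interpolation=cv2.INTER_CUBIC))
to_tool([.5293,-.1704,.105],2.756)
E
```

```text
at [ 0.5702 -0.035   0.155 ] rot [3.1405e+00 5.0000e-04 1.2893e+00] shift [-0.1414 -0.0017  0.0501] rotvec [ 6.0000e-04  1.2000e-03 -1.4667e+00]
```

View pics/w7b.png

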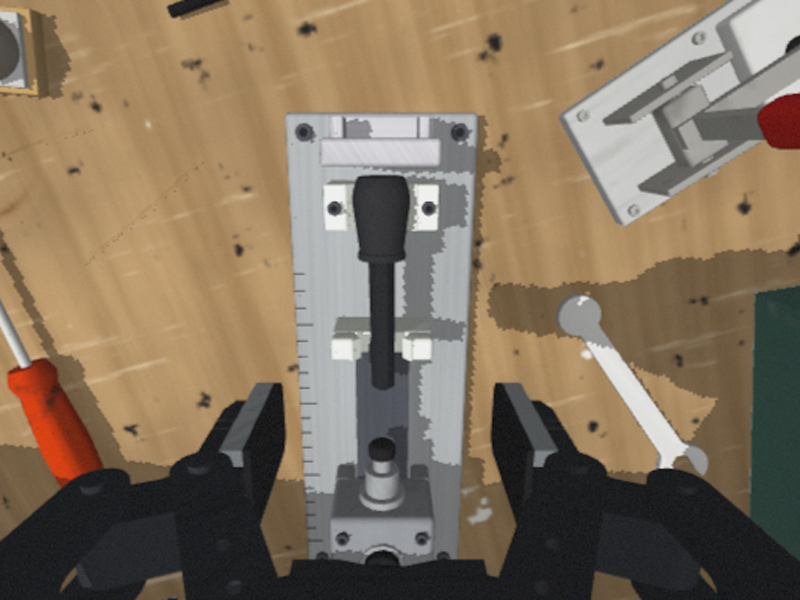

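```bash
python3 - <<'E'
from h import *
import json
c=json.load(open("w7.json"))
ny=np.array([np.cos(1.2893),np.sin(1.2893)]);m=np.array([.5539,-.0875])
for n,a,b,z in[('stop',381,165,.066),('V near',381,230,.043),('thick end',381,178,.058),('stem end',383,388,.046),('nose top',381,439,.0535),('sr near',381,359,.049)]:
    p=pix2w(c,a*.64,b*.64,z);d=p[:2]-m; print(n,p.round(4),(d@ny*1e3).round(1),((d[0]*ny[1]-d[1]*ny[0])*1e3).round(1))
E
```

```text
stop [0.5868 0.0287 0.066 ] 120.8 -0.7
V near [ 0.5777 -0.0015  0.043 ] 89.2 -1.0
thick end [0.5851 0.023  0.058 ] 114.8 -0.8
stem end [ 0.5554 -0.0815  0.046 ] 6.2 -0.2
nose top [ 0.5471 -0.1061  0.0535] -19.7 -1.3
sr near [ 0.5594 -0.0642  0.049 ] 23.9 -1.2
```

Units first: shifts go in mm. So -0.141 m is -141, -0.12 m is -120.

Request:
{"api": "nudge_tcp", "payload": {
  "rows": {"motion": [[0.06, -40, 0, 0, 0, 0, -0.17], [0.06, -80, -1, 0, 0, 0, -0.34], [0.06, -120, -1, 0, 0, 0, -0.5], [0.06, -141, -1, 0, 0, 0, -0.68], [0.06, -141, -1, 0, 0, 0, -0.86]]}
}}

```text
clock: 14.2
position: [0.528, -0.172, 0.1519]
tool_rot: [-3.137, -0.002, 2.153]
force: [-0.2, 0.4, 0.2]
grip_width: 0.0602
finger_force: 0.0
```

Request:
{"api": "nudge_tcp", "payload": {
  "rows": {"motion": [[0.05, 0, 0, 0, 0, 0, -0.18], [0.05, 0, 0, 0, 0, 0, -0.36], [0.05, 0, 0, 0, 0, 0, -0.54], [0.05, 0, 0, 0, 0, 0, -0.606], [0.05, 0, 0, 0, 0, 0, -0.606]]}
}}

```text
clock: 14.82
position: [0.5287, -0.1701, 0.1519]
tool_rot: [-3.14, -0.004, 2.755]
force: [-1.2, -0.2, 0.0]
grip_width: 0.0502
finger_force: 0.0
```

```bash
python3 -c "
from h import *
to_tool([.5293,-.1704,.074],2.756)"
```

```text
at [ 0.5287 -0.1701  0.1519] rot [-3.1403 -0.0038  2.755 ] shift [-0.0009  0.0001  0.0779] rotvec [-0.0013 -0.0038 -0.001 ]
```

```bash
python3 - <<'E'
from h import *
c=bot.calibration("wrist"); g=cv2.cvtColor(bot.grab_frame("wrist"),cv2.COLOR_BGR2GRAY)
u,v=w2pix(c,np.array([.5293,-.1704,.101])); print(u,v)
u0,v0=int(u)-60,int(v)-60; w=g[v0:v0+120,u0:u0+120]
n,l,st,ce=cv2.connectedComponentsWithStats((w>85).astype(np.uint8))
for i in range(1,n):
    if 40<st[i,4]<900: print(st[i],(ce[i]+[u0,v0]).round(1),pix2w(c,*(ce[i]+[u0,v0]),.101).round(4))
d=(w<50).astype(np.uint8); n,l,st,ce=cv2.connectedComponentsWithStats(d)
i=1+np.argmax(st[1:,4]); ys,xs=np.where(l==i); print(st[i],cv2.minAreaRect(np.c_[xs+u0,ys+v0].astype(np.float32)))
E
```

```text
247.635563157895 220.09026217024115
[ 52  53  16  14 181] [246.6 219.5] [ 0.5287 -0.1708  0.101 ]
[  46    0   28  107 1906] ((247.30760192871094, 212.92044067382812), (106.41951751708984, 26.122406005859375), 88.02507019042969)
```

In the tool's units: 0.077 m is 77, 0.07 m is 70.

Request:
{"api": "nudge_tcp", "payload": {
  "rows": {"motion": [[0.05, 0, 0.7, 40, 0, 0, 0], [0.05, 0, 0.7, 70, 0, 0, 0], [0.05, 0, 0.7, 77, 0, 0, 0], [0.05, 0, 0.7, 77, 0, 0, 0]]}
}}

```text
clock: 15.38
position: [0.5293, -0.1693, 0.0757]
tool_rot: [-3.14, -0.003, 2.755]
force: [0.2, 0.4, 0.4]
grip_width: 0.0502
finger_force: 0.0
```

Request:
{"api": "nudge_tcp", "payload": {
  "rows": {"motion": [[0.03, 0, 0, 0, 0, 0, 0], [0.01, 0, 0, 0, 0, 0, 0], [0.01, 0, 0, 0, 0, 0, 0], [0.01, 0, 0, 0, 0, 0, 0], [0.01, 0, 0, 0, 0, 0, 0]]},
  "grip_force": 25
}}

```text
clock: 16.0
position: [0.5295, -0.1697, 0.0761]
tool_rot: [-3.14, -0.002, 2.755]
force: [-1.8, -1.1, 9.1]
grip_width: 0.0124
finger_force: 28.8
```

```bash
python3 -c "
from h import *
p,r,s=pose();nd=np.array([np.cos(1.2893),np.sin(1.2893),0]);print(p,r.inv().apply(nd).round(4),s['force'])"
```

```text
[ 0.52946369 -0.16968888  0.07610296] [ 0.1047  0.9945 -0.0016] [-1.82794472 -1.0725262   9.14770435]
```

```bash
cat > f.py <<'E'
from h import *
ny=np.array([np.cos(1.2893),np.sin(1.2893),0]);F=[];Y=[]
for i in range(6):
    p,r,s=pose();F.append(s['force']@ny);Y.append((p-[.5539,-.0875,0])@ny*1e3);bot.grab_frame("top")
print('y',np.mean(Y).round(2),np.ptp(Y).round(2),'F',np.mean(F).round(2),np.std(F).round(2),'yaw',s['tool_rot'][2].round(3))
E
```

Request:
{"api": "nudge_tcp", "payload": {
  "rows": {"motion": [[0.01, 1, 7, 0, 0, 0, 0], [0.01, 1.5, 14, 0, 0, 0, 0], [0.01, 2.2, 21, 0, 0, 0, 0], [0.01, 2.9, 28, 0, 0, 0, 0], [0.01, 2.9, 28, 0, 0, 0, 0]]}
}}

```text
clock: 16.62
position: [0.5377, -0.1418, 0.0761]
tool_rot: [-3.141, -0.001, 2.756]
force: [-2.3, 2.5, 8.4]
grip_width: 0.0126
finger_force: 28.1
```

```bash
python3 f.py
```

```text
y -56.92 0.37 F 1.55 0.36 yaw 2.756
```

In the tool's units: 0.005 m is 5, 0.004 m is 4.

Request:
{"api": "nudge_tcp", "payload": {
  "rows": {"motion": [[0.01, 0.1, 1, 0, 0, 0, 0], [0.01, 0.2, 2, 0, 0, 0, 0], [0.01, 0.3, 3, 0, 0, 0, 0], [0.01, 0.4, 4, 0, 0, 0, 0], [0.01, 0.5, 5, 0, 0, 0, 0]]},
  "only": "force"
}}

```text
force: [-2.7, -0.1, 9.7]
finger_force: 28.3
```

```bash
python3 f.py
```

```text
y -52.51 0.17 F -1.13 0.3 yaw 2.755
```

Request:
{"api": "nudge_tcp", "payload": {
  "rows": {"motion": [[0.01, 0.1, 0.8, 0, 0, 0, 0], [0.01, 0.1, 1.5, 0, 0, 0, 0]]},
  "only": "force"
}}

```text
force: [-3.0, -1.5, 10.0]
finger_force: 28.3
```

```bash
python3 f.py
```

```text
y -51.06 0.14 F -1.28 0.56 yaw 2.755
```

In the tool's units: 0.001 m is 1, 0.0005 m is 0.5.

Request:
{"api": "nudge_tcp", "payload": {
  "rows": {"motion": [[0.01, 0.1, 0.5, 0, 0, 0, 0], [0.01, 0.1, 1, 0, 0, 0, 0]]},
  "only": "force"
}}

```text
force: [-2.3, -1.4, 10.4]
finger_force: 28.3
```

```bash
python3 f.py
```

```text
y -50.09 0.11 F -1.61 0.25 yaw 2.755
```

In the tool's units: 0.001 m is 1, 0.0005 m is 0.5.

Request:
{"api": "nudge_tcp", "payload": {
  "rows": {"motion": [[0.01, 0.1, 0.5, 0, 0, 0, 0], [0.01, 0.1, 1, 0, 0, 0, 0]]},
  "only": "force"
}}

```text
force: [-4.0, -1.6, 10.6]
finger_force: 28.3
```

```bash
python3 f.py
```

```text
y -49.19 0.03 F -2.08 0.36 yaw 2.755
```

In the tool's units: 0.001 m is 1, 0.0005 m is 0.5.

Request:
{"api": "nudge_tcp", "payload": {
  "rows": {"motion": [[0.01, 0.1, 0.5, 0, 0, 0, 0], [0.01, 0.1, 1, 0, 0, 0, 0]]},
  "only": "force:"
}}

```text
force: [-3.0, -2.2, 10.1]
finger_force: 28.4
```

```bash
python3 f.py
```

```text
y -48.37 0.1 F -2.95 0.17 yaw 2.755
```

Request:
{"api": "nudge_tcp", "payload": {
  "rows": {"motion": [[0.01, 0.1, 0.5, 0, 0, 0, 0], [0.01, 0.1, 1, 0, 0, 0, 0]]},
  "only": "force:"
}}

```text
force: [-4.2, -3.3, 10.9]
finger_force: 28.5
```

```bash
python3 f.py
```

```text
y -47.44 0.07 F -3.26 0.58 yaw 2.755
```

```bash
cat > prof.py <<'E'
from h import *
import json,sys
def prof(im,c,z,y0,y1,x=-.0007,st=.001):
    ny=np.array([np.cos(1.2893),np.sin(1.2893)]);nx=np.array([ny[1],-ny[0]]);m=np.array([.5539,-.0875])
    ys=np.arange(y0,y1,st); v=np.zeros(len(ys))
    g=cv2.cvtColor(im,cv2.COLOR_BGR2GRAY).astype(np.float32)
    for o in(-.0015,0,.0015):
        P=np.array([[*(m+nx*(x+o)+ny*y),z] for y in ys]);u,w=w2pix(c,P)
        v+=cv2.remap(g,u.astype(np.float32)[None],w.astype(np.float32)[None],cv2.INTER_LINEAR,borderValue=-1)[0]/3
    return ys,v
E
python3 - <<'E'
from prof import *
ca=json.load(open("w3.json")); ia=cv2.imread("pics/w3.png")
cb=bot.calibration("wrist"); ib=bot.grab_frame("wrist"); cv2.imwrite("pics/w8.png",ib)
json.dump({k:np.array(v).tolist() for k,v in cb.items()},open("w8.json","w"))
for n,i,c,k in(('old',ia,ca,-.0864),('now',ib,cb,-.0474)):
    ys,v=prof(i,c,.0535,k+.015,k+.075); print(n,' '.join(f"{(y-k)*1e3:.0f}:{a:.0f}" for y,a in zip(ys,v)))
ys,v=prof(ib,cb,.054,.01,.1); print(' '.join(f"{y*1e3:.0f}:{a:.0f}" for y,a in zip(ys,v)))
E
```

```text
old 15:168 16:169 17:170 18:170 19:169 20:170 21:169 22:169 23:163 24:153 25:134 26:136 27:176 28:195 29:194 30:171 31:160 32:177 33:179 34:180 35:181 36:182 37:183 38:184 39:184 40:184 41:184 42:184 43:183 44:176 45:170 46:173 47:173 48:172 49:173 50:173 51:171 52:141 53:71 54:44 55:44 56:45 57:44 58:43 59:42 60:56 61:83 62:90 63:91 64:90 65:89 66:89 67:89 68:90 69:90 70:90 71:90 72:90 73:90 74:90
now 15:166 16:166 17:167 18:167 19:168 20:168 21:167 22:167 23:168 24:167 25:166 26:159 27:144 28:131 29:195 30:199 31:196 32:170 33:179 34:179 35:180 36:181 37:183 38:183 39:183 40:183 41:172 42:182 43:181 44:181 45:174 46:156 47:154 48:153 49:151 50:142 51:69 52:41 53:43 54:42 55:41 56:42 57:41 58:39 59:38 60:40 61:44 62:48 63:49 64:49 65:49 66:48 67:49 68:48 69:49 70:48 71:49 72:48 73:49 74:49
10:41 11:41 12:39 13:42 14:47 15:49 16:48 17:49 18:49 19:48 20:47 21:48 22:48 23:48 24:48 25:48 26:48 27:49 28:48 29:49 30:47 31:49 32:49 33:48 34:48 35:48 36:48 37:49 38:48 39:48 40:49 41:49 42:49 43:48 44:47 45:48 46:48 47:48 48:48 49:47 50:47 51:48 52:46 53:47 54:47 55:48 56:47 57:48 58:47 59:47 60:49 61:48 62:47 63:49 64:48 65:48 66:46 67:47 68:47 69:48 70:47 71:46 72:46 73:47 74:47 75:47 76:47 77:48 78:46 79:47 80:39 81:36 82:35 83:38 84:54 85:58 86:57 87:58 88:58 89:58 90:1 91:-1 92:-1 93:-1 94:-1 95:-1 96:-1 97:-1 98:-1 99:-1 100:-1
```

Request:
{"api": "nudge_tcp", "payload": {
  "rows": {"motion": [[0.01, 0.1, 0.5, 0, 0, 0, 0], [0.01, 0.1, 1, 0, 0, 0, 0]]},
  "only": "force:"
}}

```text
force: [-4.6, -2.8, 10.1]
finger_force: 28.5
```

```bash
python3 f.py; cat > press.py <<'E'
from prof import *
def meas(i,c,k):
    ys,v=prof(i,c,.0535,k+.02,k+.075,st=.0002); r=(ys-k)*1e3
    j=np.where((r>47)&(v<110))[0][0]; rub=r[j]
    d=np.gradient(v); s=(r>42)&(r<48); sl=r[s][np.argmin(cv2.GaussianBlur(d[None].astype(np.float32),(9,1),2)[0][s])]
    e=(r>29)&(r<36); dip=r[e][np.argmin(v[e])]
    return 'rubber %.1f sleeve %.1f dip %.1f  rub-sl %.1f rub-dip %.1f'%(rub,sl,dip,rub-sl,rub-dip)
E
python3 - <<'E'
from press import *
print(meas(cv2.imread("pics/w3.png"),json.load(open("w3.json")),-.0864))
print(meas(cv2.imread("pics/w8.png"),json.load(open("w8.json")),-.0474))
c=bot.calibration("wrist");i=bot.grab_frame("wrist")
print(meas(i,c,-.0464))
ys,v=prof(i,c,.054,.078,.089);print(v.round())
E
```

```text
y -46.52 0.07 F -3.86 0.42 yaw 2.755
rubber 52.6 sleeve 43.8 dip 30.8  rub-sl 8.8 rub-dip 21.8
rubber 50.6 sleeve 45.4 dip 32.0  rub-sl 5.2 rub-dip 18.6
rubber 49.8 sleeve 45.2 dip 32.0  rub-sl 4.6 rub-dip 17.8
[46. 46. 38. 33. 35. 39. 54. 59. 59. 57. 58.]
```

Request:
{"api": "nudge_tcp", "payload": {
  "rows": {"motion": [[0.01, 0, 0, 0, 0, 0, 0.14], [0.01, 0, 0, 0, 0, 0, 0.28], [0.01, 0, 0, 0, 0, 0, 0.42], [0.01, 0, 0, 0, 0, 0, 0.56], [0.01, 0, 0, 0, 0, 0, 0.7]]},
  "only": "force"
}}

```text
force: [-4.6, -3.4, 10.7]
finger_force: 28.5
```

Request:
{"api": "nudge_tcp", "payload": {
  "rows": {"motion": [[0.01, 0, 0, 0, 0, 0, 0.14], [0.01, 0, 0, 0, 0, 0, 0.28], [0.01, 0, 0, 0, 0, 0, 0.42], [0.01, 0, 0, 0, 0, 0, 0.56], [0.01, 0, 0, 0, 0, 0, 0.61]]}
}}

```text
clock: 22.5
position: [0.5402, -0.1321, 0.0761]
tool_rot: [-3.139, 0.002, 1.442]
force: [-5.0, -3.9, 11.1]
grip_width: 0.0128
finger_force: 28.6
```

Request:
{"api": "nudge_tcp", "payload": {
  "rows": {"motion": [[0.01, 0, 0, 0, 0, 0, 0], [0.01, 0, 0, 0, 0, 0, 0]]}
}}

```text
clock: 22.75
position: [0.5402, -0.1321, 0.0761]
tool_rot: [-3.139, 0.002, 1.445]
force: [-5.9, -3.2, 11.5]
grip_width: 0.0126
finger_force: 28.4
```

```bash
python3 f.py
```

```text
y -46.63 0.05 F -4.63 0.4 yaw 1.445
```

Request:
{"api": "nudge_tcp", "payload": {
  "rows": {"motion": [[0.03, 0, 0, 0, 0, 0, 0], [0.05, 0, 0, 0, 0, 0, 0], [0.06, 0, 0, 0, 0, 0, 0]]}
}}

```text
clock: 23.42
position: [0.5404, -0.1313, 0.0753]
tool_rot: [-3.139, 0.001, 1.446]
force: [0.1, 0.1, 0.0]
grip_width: 0.0598
finger_force: 0.0
```

Request:
{"api": "nudge_tcp", "payload": {
  "rows": {"motion": [[0.06, 0, 0, -30, 0, 0, 0], [0.06, 0, 0, -80, 0, 0, 0], [0.06, 0, 0, -130, 0, 0, 0], [0.06, 0, 0, -150, 0, 0, 0], [0.06, 0, 0, -150, 0, 0, 0]]}
}}

```text
clock: 24.05
position: [0.5414, -0.1314, 0.2266]
tool_rot: [-3.141, 0.001, 1.445]
force: [0.5, 0.5, -0.1]
grip_width: 0.06
finger_force: 0.0
```

```bash
python3 - <<'E'
from press import *
c=bot.calibration("wrist");i=bot.grab_frame("wrist");cv2.imwrite("pics/w9.png",i)
json.dump({k:np.array(v).tolist() for k,v in c.items()},open("w9.json","w"))
print(meas(i,c,-.0464)); c1=json.load(open("w1.json")); print(meas(cv2.imread("pics/w1.png"),c1,-.031))
ys,v=prof(i,c,.058,.075,.15); print(' '.join(f"{y*1e3:.0f}:{a:.0f}" for y,a in zip(ys,v)))
ys,v=prof(i,c,.0535,-.046,.03); print(' '.join(f"{y*1e3:.0f}:{a:.0f}" for y,a in zip(ys,v)))
ys,v=prof(cv2.imread("pics/w1.png"),c1,.0535,-.031,.045); print(' '.join(f"{y*1e3:.0f}:{a:.0f}" for y,a in zip(ys,v)))
g=cv2.cvtColor(i,cv2.COLOR_BGR2GRAY)
u,w=w2pix(c,np.array([.5405,-.132,.101]));u0,v0=int(u)-60,int(w)-60;W=g[v0:v0+120,u0:u0+120]
d=(W<50).astype(np.uint8); n,l,st,ce=cv2.connectedComponentsWithStats(d); k=1+np.argmax(st[1:,4]); y,x=np.where(l==k); print(u,w,st[k],cv2.minAreaRect(np.c_[x,y].astype(np.float32)))
n,l,st,ce=cv2.connectedComponentsWithStats((W>85).astype(np.uint8))
for k in range(1,n):
    if 40<st[k,4]<900: print(st[k],pix2w(c,*(ce[k]+[u0,v0]),.101).round(4))
E
```

```text
rubber 50.8 sleeve 44.4 dip 29.2  rub-sl 6.4 rub-dip 21.6
rubber 54.0 sleeve 44.8 dip 29.0  rub-sl 9.2 rub-dip 25.0
75:54 76:55 77:52 78:53 79:50 80:42 81:52 82:63 83:64 84:60 85:59 86:62 87:63 88:62 89:62 90:62 91:62 92:62 93:63 94:63 95:62 96:62 97:61 98:62 99:62 100:63 101:63 102:13 103:-1 104:-1 105:-1 106:-1 107:-1 108:-1 109:-1 110:-1 111:-1 112:-1 113:-1 114:-1 115:-1 116:-1 117:-1 118:-1 119:-1 120:-1 121:-1 122:-1 123:-1 124:-1 125:-1 126:-1 127:-1 128:-1 129:-1 130:-1 131:-1 132:-1 133:-1 134:-1 135:-1 136:-1 137:-1 138:-1 139:-1 140:-1 141:-1 142:-1 143:-1 144:-1 145:-1 146:-1 147:-1 148:-1 149:-1
-46:47 -45:48 -44:48 -43:48 -42:47 -41:47 -40:47 -39:46 -38:46 -37:46 -36:46 -35:47 -34:46 -33:48 -32:50 -31:49 -30:52 -29:50 -28:50 -27:51 -26:47 -25:47 -24:46 -23:46 -22:44 -21:35 -20:31 -19:33 -18:5
[... 250 characters left out ...]
1:56 22:55 23:55 24:55 25:56 26:56 27:56 28:56 29:56
-31:46 -30:45 -29:43 -28:45 -27:45 -26:44 -25:44 -24:45 -23:44 -22:44 -21:44 -20:43 -19:43 -18:43 -17:43 -16:44 -15:44 -14:45 -13:44 -12:44 -11:45 -10:44 -9:42 -8:39 -7:31 -6:27 -5:26 -4:36 -3:55 -2:82 -1:129 0:128 1:160 2:179 3:182 4:183 5:185 6:185 7:187 8:186 9:180 10:181 11:187 12:188 13:189 14:153 15:161 16:182 17:185 18:186 19:186 20:186 21:187 22:169 23:106 24:53 25:45 26:44 27:45 28:44 29:43 30:39 31:62 32:234 33:244 34:244 35:242 36:211 37:159 38:175 39:196 40:200 41:199 42:199 43:199 44:200
247.35959121702066 186.5587021104791 [ 50  15  21  82 853] ((60.0, 55.5), (81.0, 20.0), 90.0)
[ 54  55  12  11 109] [ 0.5399 -0.1315  0.101 ]
```

Request:
{"api": "nudge_tcp", "payload": {
  "rows": {"motion": [[0.06, -15, 0, 50, 0, 0, 0], [0.06, -30, 0, 100, 0, 0, 0], [0.06, -30, 0, 100, 0, 0, 0], [0.06, -30, 0, 100, 0, 0, 0]]},
  "lines": "1,2"
}}

```text
clock: 24.6
position: [0.5374, -0.1602, 0.1263]
```

```bash
python3 - <<'E'
from press import *
bot.grab_frame("wrist");bot.grab_frame("wrist")
c=bot.calibration("wrist");i=np.mean([bot.grab_frame("wrist").astype(np.float32) for _ in range(4)],0).astype(np.uint8);cv2.imwrite("pics/w10.png",i)
json.dump({k:np.array(v).tolist() for k,v in c.items()},open("w10.json","w"));print(c['eye'])
ys,v=prof(i,c,.0535,-.024,.024,st=.0005); print('nose',' '.join(f"{y*1e3:.1f}:{a:.0f}" for y,a in zip(ys,v)))
for x in(-.022,.018):
    ys,v=prof(i,c,.066,-.03,.0,x=x,st=.0005); print('blk',' '.join(f"{y*1e3:.1f}:{a:.0f}" for y,a in zip(ys,v)))
E
```

```text
[ 0.54671948 -0.08589762  0.26972915]
nose -24.0:48 -23.5:47 -23.0:47 -22.5:47 -22.0:47 -21.5:48 -21.0:48 -20.5:47 -20.0:47 -19.5:47 -19.0:46 -18.5:46 -18.0:43 -17.5:41 -17.0:39 -16.5:39 -16.0:46 -15.5:53 -15.0:80 -14.5:118 -14.0:153 -13.5:181 -13.0:192 -12.5:196 -12.0:197 -11.5:197 -11.0:198 -10.5:199 -10.0:200 -9.5:201 -9.0:201 -8.5:202 -8.0:202 -7.5:202 -7.0:202 -6.5:201 -6.0:202 -5.5:203 -5.0:203 -4.5:204 -4.0:204 -3.5:205 -3.0:206 -2.5:207 -2.0:206 -1.5:193 -1.0:181 -0.5:189 0.0:198 0.5:200 1.0:200 1.5:201 2.0:201 2.5:201 3.0:200 3.5:192 4.0:154 4.5:98 5.0:58 5.5:48 6.0:48 6.5:48 7.0:48 7.5:48 8.0:48 8.5:48 9.0:48 9.5:48 10.0:47 10.5:46 11.0:44 11.5:42 12.0:40 12.5:43 13.0:45 13.5:46 14.0:48 14.5:52 15.0:55 15.5:57 16.0:57 16.5:57 17.0:56 17.5:56 18.0:56 18.5:56 19.0:56 19.5:56 20.0:56 20.5:57 21.0:57 21.5:56 22.0:56 22.5:56 23.0:56 23.5:56
blk -30.0:64 -29.5:68 -29.0:82 -28.5:93 -28.0:97 -27.5:97 -27.0:113 -26.5:160 -26.0:182 -25.5:186 -25.0:187 -24.5:186 -24.0:186 -23.5:186 -23.0:185 -22.5:185 -22.0:183 -21.5:178 -21.0:171 -20.5:
[... 249 characters left out ...]
210 -7.0:211 -6.5:211 -6.0:211 -5.5:210 -5.0:210 -4.5:211 -4.0:210 -3.5:210 -3.0:210 -2.5:210 -2.0:210 -1.5:210 -1.0:210 -0.5:210
blk -30.0:68 -29.5:70 -29.0:80 -28.5:88 -28.0:93 -27.5:93 -27.0:100 -26.5:114 -26.0:120 -25.5:122 -25.0:121 -24.5:121 -24.0:121 -23.5:121 -23.0:121 -22.5:121 -22.0:119 -21.5:117 -21.0:113 -20.5:109 -20.0:105 -19.5:98 -19.0:89 -18.5:83 -18.0:81 -17.5:81 -17.0:81 -16.5:82 -16.0:88 -15.5:108 -15.0:130 -14.5:137 -14.0:139 -13.5:139 -13.0:139 -12.5:139 -12.0:139 -11.5:139 -11.0:139 -10.5:139 -10.0:139 -9.5:139 -9.0:139 -8.5:139 -8.0:139 -7.5:138 -7.0:138 -6.5:139 -6.0:139 -5.5:139 -5.0:138 -4.5:139 -4.0:138 -3.5:153 -3.0:162 -2.5:167 -2.0:168 -1.5:171 -1.0:170 -0.5:165
```

```bash
python3 - <<'E'
from press import *
i7=cv2.resize(cv2.imread("pics/w7b.png"),(512,384),interpolation=cv2.INTER_AREA)
for n,i,r0 in(('w1',cv2.imread("pics/w1.png"),.023),('w3',cv2.imread("pics/w3.png"),-.034),('w7',i7,-.034),('w8',cv2.imread("pics/w8.png"),.0032),('w9',cv2.imread("pics/w9.png"),.0044),('w10',cv2.imread("pics/w10.png"),.0044)):
    c=json.load(open(n+".json"))
    ys,v=prof(i,c,.0535,r0-.03,r0+.014,st=.0001)
    hi=np.median(v[(ys>r0-.006)&(ys<r0-.002)]);w=(ys>r0-.004)&(ys<r0+.004)
    t=(hi+45)/2; j=np.where(w&(v<t))[0]; rub=ys[j[0]]*1e3
    k=(ys>rub/1e3-.0115)&(ys<rub/1e3-.003); dip=ys[k][np.argmin(v[k])]*1e3
    k2=(ys>rub/1e3+.004)&(ys<rub/1e3+.011); 
    print(n,'rub %.1f dip %.1f diff %.1f'%(rub,dip,rub-dip),'| ',v[(ys>r0-.012)&(ys<r0+.002)][::7].round().astype(int))
E
```

```text
w1 rub 22.9 dip 14.3 diff 8.6 |  [187 188 188 189 163 145 168 180 185 185 186 186 186 186 187 180 162 113
  72  45]
w3 rub -33.9 dip -41.5 diff 7.6 |  [184 184 184 184 182 176 171 170 173 173 173 173 173 173 174 173 158 123
  71  46]
w7 rub -33.2 dip -41.8 diff 8.6 |  [168 169 168 160 133 105  83  89 113 147 163 167 167 167 167 167 163 151
 114  75]
w8 rub 3.3 dip -0.7 diff 4.0 |  [183 184 182 173 177 182 181 180 181 174 159 154 154 154 153 149 145 109
  47  41]
w9 rub 4.2 dip -1.4 diff 5.6 |  [192 189 194 197 197 198 199 199 178 166 180 192 196 196 195 188 155 104
  65  47]
w10 rub 4.3 dip -0.9 diff 5.2 |  [202 201 202 203 203 204 205 206 204 184 189 199 200 201 201 200 181 108
  54  48]
```

In the tool's units: -0.1 m is -100, -0.05 m is -50.

Request:
{"api": "nudge_tcp", "payload": {
  "rows": {"motion": [[0.085, 0, 0, -50, 0, 0, 0], [0.085, 0, 0, -100, 0, 0, 0], [0.085, 0, 0, -100, 0, 0, 0], [0.085, 0, 0, -100, 0, 0, 0]]}
}}

```text
clock: 25.4
position: [0.5369, -0.1611, 0.2254]
tool_rot: [-3.139, 0.001, 1.445]
force: [-0.0, -0.5, -0.8]
grip_width: 0.085
finger_force: 0.0
```

```bash
python3 -c "
from workcell import bot
print(bot.job_done())"
```

```text
the job is handed in; nothing more can be done
None
```

I handed the job in at 25.4 s. The handle is in the nest with its thick end to the fixed stop, the nose is pressed in about 3.3 mm of 8 by image measurement (just under half), and the knob is turned tight to about 1.4 rad. That the handle touches the fixed stop is inferred from the spring force and the handle's position, because the last pictures did not reach the stop.

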